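Hang a clip hanger on the bookmark rail, up against the stop

TASK

Take the hanger with the orange tab, enter its white head into the rail at the flared open end, tab on the robot's side, and slide it along until you feel it bear firmly on the hidden buffer of the red stop, then let go and leave it hanging there. Ease it in: do not force it in the rail or shove the stop along, and leave the other things on the desk where they are.

Things in the scene. Friction and masses are not known exactly. Their poses are not given: they have to be found in the camera images.
- hanger: Trolley hanger, 110 to 210 g, standing upright on the desk on its black clip block, 44 (x) x 50 (y) x 28 mm high. Origin: centre of the block's underside, z up. A 5 mm stem rises from it to the white head; a steel gooseneck (8 mm bar) leaves the stem 50 mm up, runs 36 mm to -x and rises to the orange tab. Its head slides along the hanger's y.
- hanger_tab (a point): centre of the orange grip tab, 12 (x) x 24 (y) x 40 mm high, 36 mm to -x of the hanger's axis; the tab spans 100 to 140 mm above the hanger's underside. Held across its 12 mm the hanger hangs square; held across its 24 mm its weight can turn it in the grip
- hanger_head (a point): centre of the white channel head, on the hanger's axis, 80 mm above its underside: 20 wide (x) x 36 long (y) x 10 mm high, with a nose 14 wide, 6 high at each y end, 50 mm long in y over the noses
- rail: Fixed stand with a closed aluminium rail, 380 mm long, along the stand's y, outside 29 mm wide, 160 to 179 mm above the desk; origin on the desk below the middle of the rail's axis. Open only at its -y end. Posts and foot stand on the +x side (60 mm from the axis), so the tab rides on the -x side. A white-tabbed hanger hangs fixed at y = +160 mm, its tab 229 mm high.
- rail_mouth (a point): centre of the channel at its -y end, 169.5 mm above the desk. Channel inside 23 wide, 13 mm high (163 to 176 mm above the desk): 1.5 mm play for the head on each side; slot 9 mm wide along its underside for the stem. Before the mouth a grey flare 15 mm long widens it by 4.5 mm to each side, up and down. A head resting in the rail has its centre 168 mm above the desk
- stop: red stop in the rail: plug 20 x 22 (y) x 10 mm, a saddle round the rail and a thumb screw standing 9 mm over it; origin on the desk plane below the plug's centre, axes as the rail's. A hard rubber buffer, 8 mm across, is screwed out of the plug's face by anything from 2 to 16 mm, hidden in the rail: found only by feel. The stop is held by friction alone and slips along at about 12 N
- stop_face (a point): centre of the stop plug's face towards the mouth, 11 mm to -y of the plug's centre; when the hanger's nose touches the buffer the head's centre is 27 to 41 mm to -y of this point
- blue_hanger: Bystander: the same hanger with a blue tab, standing on the desk
- ink_dish: Bystander: blue ceramic dish, 90 mm across, 22 mm high; origin under its centre
- paperweight: Bystander: dark wooden bar 30 x 160 (y) x 18 mm; origin under its centre
- ink_bottle: Bystander: black bottle, 66 mm across, 170 mm high; origin under its centre
- tumbler: Bystander: glass tumbler, 72 mm across, 120 mm high; origin under its centre
- glue_jar: Bystander: white jar with a red lid, 60 mm across, 90 mm high; origin under its centre
- phone: Bystander: black phone 75 x 158 x 9 mm; origin under its centre
- earbud_case: Bystander: blue case 50 x 60 x 25 mm; origin under its centre
Things that resemble listed ones, but are neither listed nor needed, are in the scene too. Leave any pink look-alike of the hanger alone.

How it is judged:
On the way, in this order (a step that is already met when the one before it is completed fails the run):
1. the hanger's head has entered the rail at its open end (x of hanger_head in the frame of rail between -0.004 and 0.004 m and z of hanger_head in the frame of rail between 0.163 and 0.176 m and angle between hanger's own z axis and vertical below 0.2 rad and x of hanger_tab in the frame of rail below -0.02 m and y of hanger_head in the frame of rail_mouth between 0.02 and 0.1 m), for 0.05 s.
2. the hanger in the rail bears against the stop with more than 4 N for 0.2 s (x of hanger_head in the frame of rail between -0.004 and 0.004 m and z of hanger_head in the frame of rail between 0.163 and 0.176 m and angle between hanger's own z axis and vertical below 0.2 rad and x of hanger_tab in the frame of rail below -0.02 m and contact force between hanger and stop above 4 N), for 0.2 s.
At the end, for the whole second after the job is handed in: The hanger hangs in the rail, tab on the robot's side, tilted less than 0.2 rad, its head's centre within 4 mm of the rail's axis, its head's centre 25 to 44 mm before the stop plug's face (the nose up to the buffer), at rest and let go; the stop is within 2 mm of where it was (x of hanger_head in the frame of rail between -0.004 and 0.004 m and z of hanger_head in the frame of rail between 0.163 and 0.176 m and angle between hanger's own z axis and vertical below 0.2 rad and x of hanger_tab in the frame of rail below -0.02 m and y of hanger_head in the frame of stop_face between -0.044 and -0.025 m and distance of stop from where it was at the start of the episode below 0.002 m and linear speed of hanger below 0.05 m/s); the robot touches nothing.
It fails at once if the hanger is forced: more than 20 N between it and the rail or stop (contact force between hanger and rail above 20 N).
It fails at once if the stop is shoved more than 2 mm along the rail (distance of stop from where it was at the start of the episode above 0.002 m).
It fails at once if another thing on the desk (blue hanger, dish, paperweight, bottle, tumbler, jar, phone, case) is moved more than 20 mm (distance of any of blue_hanger, ink_dish, paperweight, ink_bottle, tumbler, glue_jar, phone, earbud_case from where it was at the start of the episode above 0.02 m).
It also fails if it takes over 72 s, if anything falls off the work surface, if the arm or the gripper's body presses on something with over 40 N, if the wrist force passes 120 N, or if a joint passes its speed limit or range.

ROBOT

A 6-joint arm with a two-finger parallel gripper is mounted at the origin on the work surface. World frame = base frame: x ahead of the robot, y to its left, z up, the work surface at z = 0. Lengths are in m, angles in rad, forces in N, time in s.
With the tool pointing down it reaches from about 0.35 to 0.85 m from the base axis. Payload 8.1 kg.
Tool frame: the origin (TCP) lies on the mounting face of the last link; the fingertips stand 186 mm ahead of it and the grasp point (between the pads) lies 167 mm ahead of it; z points along the fingers, y is the line along which they close (so a half turn about z gives the same grasp; the last joint's range is limited). The gripper opens to 93 mm and grips with 3 to 60 N. Pads are 15 mm wide; open, the fingers measure 128 mm over their backs; the gripper's body (75 mm by 188 mm) begins 65 mm behind the grasp point.
Start: joints at [1.182, 0.13, 1.488, -0, 1.523, -0.085], TCP at [0.179, 0.573, 0.405] pointing down, gripper open.
Joint ranges: [-2.96, 2.96], [-0.89, 2.26], [0.02, 2.5], [-1.34, 4.48], [0, 2.73], [-2.66, 2.66]. Speed limits (rad/s): [2.39, 2.39, 2.79, 3.14, 3.14, 3.14].

INTERFACE

Orientations are given as a rotation vector (axis times angle).
In Python, from plant import read_state, read_camera, camera_params, close_job gives the robot as it stands. The module is installed in compiled form; this text tells all that it offers.
- The arm moves only by the tool servo_tool, never from a script. Its argument "increments" is a list of rows, each an object with "slide": the shift along the tool's x, y, z in mm, a list of three; "dr": the turn, a rotation vector about the tool's x, y, z in rad, a list of three; "jaw": the closure, from 0 (fully open) to 1 (shut). In form: [{"slide": [x, y, z], "dr": [ax, ay, az], "jaw": jaw}, ...]. A call has 1 to 20 rows; each row is the pose to reach, as a shift and turn from the pose commanded when the call began, along the tool's axes at that moment; what a row does not reach only later rows make up. A row lasts 1/10 s, in which the tool goes at most 50 mm and 8.59 degrees, less where a joint would pass 70% of its speed; a pose out of reach is approached as far as the arm can. A call with a gripper value outside its range is refused whole. The fingers move at their own pace and stop on an object; "force" is the grip in N (left out, the last holds). Time passes only in rows, so rows that repeat a pose let the fingers close. It gives the time, the measured TCP pose, the force, the opening and the grip force at its end, in the units of the state.
- read_state(): the state, without advancing time (a new reading comes with each control period).
- read_camera(name): name is "side" or "top"; returns (picture, depth): 400x640x3 uint8, red, green, blue; 400x640 float32, m along the optical axis (not along the pixel's ray), 0 where there is no reading.
- camera_params(name): a dict with "fx", "fy", "cx", "cy" (pixels), "rvec" (rotation vector, rad) and "tvec" (3), from world to camera coordinates, as OpenCV has them. Camera axes: x right, y down, z forward; pixel columns grow to the right and rows downward; lengths in m; the calibration is good to about 2 mm. A picture is of the moment at which its call begins. camera_params takes no time and is no camera call.
- close_job(): hands the job in; it is judged then, once.
The state is a dict: "t": time; "q": joint angles; "dq": joint speeds; "joint_torque": joint torques, N m; "tool_pos": TCP position; "orientation": TCP orientation; "force": force on the tool from outside, world axes, zero at the start; "wrist_torque": the same for the moment, N m; "opening": finger opening in m; "gripper_force": force on a finger pad.
Only numpy, scipy, OpenCV 4.12 (cv2) and the standard library are available. Lean on these libraries where they do the work, as an engineer would, in place of code of your own. Each camera call takes 0.05 s, during which the arm holds its last target. There are 200 camera calls.

## Working session

There is one attempt and no reset: what is moved stays moved. The work goes in short steps, Python scripts to look and compute and a tool call to move; the robot and the scene stay as the last step left them, time stands still between calls to the robot, and variables do not carry over. Pictures are saved under pics/ and viewed, at most 10 in all, crops included, and the job is handed in when it is done.

Besides the shell and the picture viewer there is one more tool, called after "Call:" as name(argument=value, ...), one argument or row to a line, values as JSON. servo_tool: Moves the arm, as the interface text tells. Its arguments: {"type":"object","properties":{"increments":{"type":"array"},"force":{"type":"number"}},"required":["increments"]}

```bash
mkdir -p pics; cat > h.py <<'E'
import numpy as np, cv2
from plant import *
def snap(n):
    im,d=read_camera(n); return im,d,camera_params(n)
def world(u,v,z,P):  # pixel+depth -> world
    R=cv2.Rodrigues(np.array(P['rvec'],float))[0]
    c=np.stack([(u-P['cx'])/P['fx']*z,(v-P['cy'])/P['fy']*z,z],-1)
    return (c-np.array(P['tvec']).ravel())@R
def cloud(d,P):
    v,u=np.mgrid[:400,:640]; return world(u,v,d,P)
E
python3 - <<'E'
from h import *
print(read_state())
for n in('top','side'):
    im,d,P=snap(n); cv2.imwrite(f'pics/{n}0.png',im[...,::-1]); np.savez(f'{n}0.npz',im=im,d=d)
    R=cv2.Rodrigues(np.array(P['rvec'],float))[0]; print(n,-R.T@np.array(P['tvec']).ravel(),R[2],P['fx'])
E
```

```text
{'t': 0.0, 'q': array([ 1.18158323e+00,  1.31171480e-01,  1.48925539e+00,  2.38311794e-06,
        1.52298445e+00, -8.53725040e-02]), 'dq': array([-0.00073049, -0.00063265,  0.00074101, -0.00250559,  0.00104066,
       -0.00088283]), 'joint_torque': array([ 1.11246343e-03, -5.59840643e+01, -4.91767323e+01,  7.68422987e-02,
        3.52760672e-02, -1.98789330e-04]), 'tool_pos': array([0.1793912 , 0.57232472, 0.40369409]), 'orientation': array([-4.75372865e-01, -3.10498258e+00,  2.77544851e-03]), 'force': array([-0.17711976,  0.18433565,  0.37572741]), 'wrist_torque': array([-0.0092053 , -0.04816564, -0.01838827]), 'gripper_force': 0.0, 'opening': 0.09296127972541889}
top [ 0.44755355 -0.1253185   1.30797484] [ 0.09780858  0.00415363 -0.99519658] 471.3413572576893
side [0.37477684 0.5347847  0.95894236] [ 0.16355659 -0.60036732 -0.78282075] 364.4301480043953
```

View pics/top0.png

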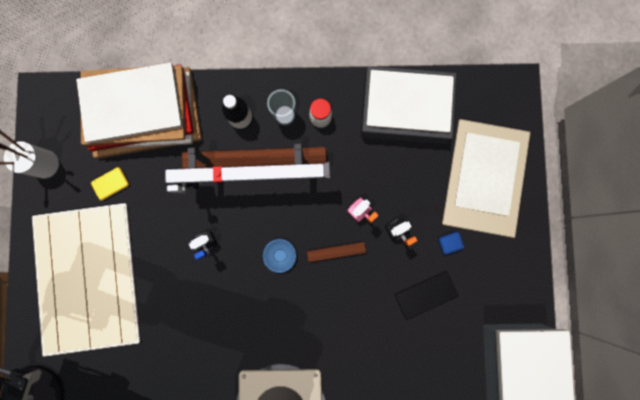

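View pics/side0.png

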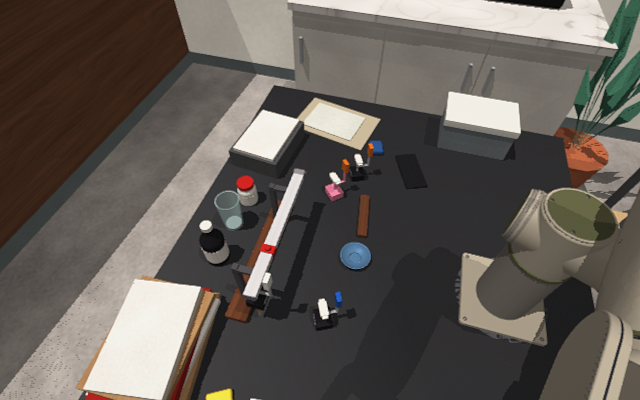

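The top view shows the rail from (166,176) to (328,171), with its flared mouth on the right, and the red stop at (217,174). The target hanger (black block, white head) has its head at (401,229) and its orange tab at (411,241). The pink look-alike is at (361,209).

```bash
python3 - <<'E'
from h import *
np.set_printoptions(precision=4,suppress=True)
D={}
for n in('top','side'):
    z=np.load(n+'0.npz'); im=z['im'];d=z['d'];P=camera_params(n); W=cloud(d,P); ok=d>0
    hsv=cv2.cvtColor(im,cv2.COLOR_RGB2HSV); H,S,V=[hsv[...,i].astype(int) for i in range(3)]
    ms={'orange':(H>5)&(H<16)&(S>170)&(V>140)&(W[...,2]>.05)&(W[...,0]<.8),
        'white':(S<50)&(V>140)&(W[...,2]>.055)&(W[...,2]<.3)&(W[...,0]<.85)&(abs(W[...,1])<.5),
        'red':((H<4)|(H>176))&(S>170)&(V>110)&(W[...,2]>.13)&(W[...,2]<.25),
        'rail':(W[...,2]>.165)&(W[...,2]<.2)&(W[...,0]>.55)&(W[...,0]<.8)&(abs(W[...,1])<.35)&(S<60)&(V>90)}
    for k,m in ms.items():
        c,l,st,ce=cv2.connectedComponentsWithStats((m&ok).astype(np.uint8))
        for i in range(1,c):
            if st[i,4]<12: continue
            p=W[(l==i)&ok]; print(n,k,st[i],'med',np.median(p,0),'min',np.percentile(p,3,0),'max',np.percentile(p,97,0))
            if k=='rail' and st[i,4]>300:
                q=p[p[:,2]>np.percentile(p[:,2],50)-.004]; r=cv2.minAreaRect((q[:,:2]*1000).astype(np.float32)); print('   rect',r, cv2.fitLine(q[:,:2].astype(np.float32),2,0,.01,.01).ravel())
E
```

```text
top orange [368 212  10  10  50] med [ 0.5094 -0.2471  0.139 ] min [ 0.4986 -0.2563  0.128 ] max [ 0.5183 -0.2373  0.1433]
top orange [406 237  11   8  53] med [ 0.4485 -0.3397  0.1386] min [ 0.4402 -0.3506  0.1296] max [ 0.4559 -0.3299  0.1429]
top white [  81   89  100   53 4177] med [0.7917 0.3825 0.1144] min [0.7314 0.2569 0.1098] max [0.8466 0.4899 0.1188]
top white [ 366   88   87   44 3321] med [ 0.7959 -0.364   0.081 ] min [ 0.7435 -0.4644  0.0747] max [ 0.8467 -0.2534  0.0857]
top white [224  95  12  13 123] med [0.7994 0.1039 0.1695] min [0.7863 0.0901 0.1615] max [0.8147 0.1167 0.1733]
top white [276 110  17  11 109] med [ 0.7772 -0.0284  0.0986] min [ 0.7732 -0.0465  0.0586] max [ 0.7883 -0.007   0.1209]
top white [ 222  164  103   17 1315] med [ 0.6185 -0.0045  0.1782] min [ 0.6043 -0.1207  0.1698] max [0.6339 0.1125 0.1826]
top white [166 168  47  15 600] med [0.6147 0.1992 0.1785] min [0.6008 0.1458 0.1705] max [0.6294 0.2528 0.1823]
top white [167 185  11   6  61] med [0.5781 0.2239 0.2282] min [0.573  0.2121 0.2238] max [0.5849 0.2356 0.2314]
top white [353 200  17  
[... 2806 characters left out ...]
58 0.1331 0.1828] min [0.6009 0.1214 0.1799] max [0.6338 0.1413 0.19  ]
side rail [265 169  41  77 896] med [0.6192 0.002  0.1793] min [ 0.6046 -0.1313  0.1759] max [0.6345 0.1122 0.1826]
   rect ((621.0068359375, -9.965240478515625), (34.55915451049805, 258.38946533203125), 0.988091230392456) [ 0.0227 -0.9997  0.6194 -0.0021]
side rail [204 221   8  10  50] med [0.793  0.1076 0.1699] min [0.7865 0.0942 0.1663] max [0.7991 0.1188 0.1721]
side rail [243 252  29  46 600] med [0.6151 0.2031 0.1791] min [0.6008 0.1468 0.1753] max [0.63   0.2542 0.1817]
   rect ((617.3031005859375, 199.69192504882812), (33.695472717285156, 115.91036224365234), 0.7527146339416504) [ 0.0226 -0.9997  0.6154  0.2022]
```

```bash
cat >> h.py <<'E'
from scipy.spatial.transform import Rotation as Rn
def plan(pos,ax,base=None):
    """slide(mm), dr from base pose to TCP pos, tool down, tool y along +-ax"""
    s=read_state(); p0,r0=(s['tool_pos'],s['orientation']) if base is None else base
    R0=Rn.from_rotvec(r0); best=None
    for sg in(1,-1):
        y=sg*np.array([ax[0],ax[1],0])/np.hypot(*ax[:2]); z=np.array([0,0,-1.]); x=np.cross(y,z)
        d=(R0.inv()*Rn.from_matrix(np.stack([x,y,z],1))).as_rotvec()
        if best is None or np.linalg.norm(d)<np.linalg.norm(best): best=d
    print('slide',np.round(R0.inv().apply(np.array(pos)-p0)*1000,1),'dr',np.round(best,4))
E
python3 - <<'E'
from h import *
np.set_printoptions(precision=4,suppress=True)
for n in('top','side'):
    z=np.load(n+'0.npz'); im=z['im'];d=z['d'];P=camera_params(n); W=cloud(d,P)
    m=(W[...,2]>.172)&(W[...,2]<.186)&(W[...,0]>.58)&(W[...,0]<.66)&(W[...,1]>-.2)&(W[...,1]<.28)
    p=W[m]; 
    ys=[];xs=[]
    for y in np.arange(-.12,.25,.01):
        q=p[abs(p[:,1]-y)<.006]
        if len(q)>10 and not .11<y<.15: ys.append(y);xs.append((q[:,0].min()+q[:,0].max())/2)
    f=np.polyfit(ys,xs,1); print(n,'rail x=',f,np.std(np.polyval(f,ys)-xs),'yend',p[:,1].min(),p[:,1].max())
    for y in np.arange(-.16,-.09,.005):
        q=p[abs(p[:,1]-y)<.004]
        if len(q): print(round(y,3),q[:,0].min(),q[:,0].max(),q[:,2].max(),len(q))
    hd=(W[...,2]>.078)&(W[...,2]<.095)&(abs(W[...,0]-.48)<.035)&(abs(W[...,1]+.3235)<.035)&(im.min(2)>110)
    r=cv2.minAreaRect((W[hd][:,:2]*1000).astype(np.float32)); print('head',r,W[hd].mean(0))
plan([.40,.10,.45],[.895,.445])
plan([.449,-.339,.36],[.895,.445])
print(Rn.from_rotvec(read_state()['orientation']).as_matrix())
E
```

```text
top rail x= [-0.0168  0.6206] 0.004576624971746496 yend -0.14031811553457116 0.25603173444226973
-0.14 0.6035896450578458 0.6401398556460864 0.1853062924077825 28
-0.135 0.6037278914058601 0.6401398556460864 0.1853062924077825 45
-0.13 0.605910519121857 0.6389159657817501 0.1850444932402146 41
-0.125 0.6070901817707173 0.6355635068670946 0.18365512062547662 37
-0.12 0.6072059055514115 0.6363012483244849 0.18313537593599596 41
-0.115 0.6070685377021822 0.6359935999693501 0.18282010966829806 45
-0.11 0.6070685377021822 0.6363658472362578 0.18385029060748198 51
-0.105 0.6070792257601598 0.6363658472362578 0.18385029060748198 50
-0.1 0.6068124360475131 0.6342991907556913 0.18186110393522226 48
-0.095 0.6067927422552205 0.6339793684245136 0.182200836200549 44
-0.09 0.6064194727241182 0.6344607040574942 0.18284844684721396 40
head ((480.07220458984375, -323.8981018066406), (19.56044578552246, 50.51380157470703), 26.150537490844727) [ 0.4798 -0.3239  0.0839]
side rail x= [-0.0118  0.6213] 0.004966836417987832 yend -0.13935995610929722 0.25809192353523774
-0.14 0.6041586217364013 0.640491593
[... 326 characters left out ...]
0.6360765989221138 0.1817235098630455 24
-0.11 0.60680709339344 0.6364377378830385 0.1817235098630455 22
-0.105 0.60680709339344 0.6364377378830385 0.18424732014234924 24
-0.1 0.6064549832365494 0.634436234286596 0.18208603774867196 25
-0.095 0.6064549832365494 0.6349634487860072 0.18205098275292167 20
-0.09 0.607050959777622 0.635460765638132 0.18205098275292167 23
head ((480.38201904296875, -323.4220275878906), (20.041831970214844, 49.719478607177734), 24.3472843170166) [ 0.4803 -0.3221  0.0846]
slide [-351.8 -384.8  -45.6] dr [-0.0016  0.0005  0.8055]
slide [-529.9 -788.8   45. ] dr [-0.0016  0.0005  0.8055]
[[-0.9542  0.2992 -0.0006]
 [ 0.2992  0.9542 -0.0015]
 [ 0.0001 -0.0016 -1.    ]]
```

Call:
servo_tool(
  increments=[
    {"slide": [-352,-385,-46],"dr": [0,0,0.8],"jaw": 0.4},
    {"slide": [-352,-385,-46],"dr": [0,0,0.8],"jaw": 0.4},
    {"slide": [-352,-385,-46],"dr": [0,0,0.8],"jaw": 0.4},
    {"slide": [-352,-385,-46],"dr": [0,0,0.8],"jaw": 0.4},
    {"slide": [-352,-385,-46],"dr": [0,0,0.8],"jaw": 0.4},
    {"slide": [-352,-385,-46],"dr": [0,0,0.8],"jaw": 0.4},
    {"slide": [-352,-385,-46],"dr": [0,0,0.8],"jaw": 0.4},
    {"slide": [-352,-385,-46],"dr": [0,0,0.8],"jaw": 0.4},
    {"slide": [-352,-385,-46],"dr": [0,0,0.8],"jaw": 0.4},
    {"slide": [-352,-385,-46],"dr": [0,0,0.8],"jaw": 0.4},
    {"slide": [-352,-385,-46],"dr": [0,0,0.8],"jaw": 0.4},
    {"slide": [-352,-385,-46],"dr": [0,0,0.8],"jaw": 0.4},
    {"slide": [-352,-385,-46],"dr": [0,0,0.8],"jaw": 0.4},
    {"slide": [-352,-385,-46],"dr": [0,0,0.8],"jaw": 0.4},
  ],
  force=25,
)

```text
t: 1.5
tool_pos: [0.3998, 0.1006, 0.4504]
orientation: [-1.646, -2.675, 0.0]
force: [0.7, -0.4, -0.1]
opening: 0.056
gripper_force: 0.0
```

```bash
python3 - <<'E'
from h import *
s=read_state();print(s['t'],s['tool_pos'],s['q'],s['opening'])
plan([.4476,-.339,.36],[.905,.425])
E
```

```text
1.5 [0.39984139 0.10061857 0.45040548] [ 1.21856871e-01 -4.10779506e-01  1.89718100e+00  3.64630883e-04
  1.65584561e+00 -3.45949264e-01] 0.05598613429736127
slide [-414.  -155.6   90.2] dr [-0.0005 -0.0006  0.0288]
```

Call:
servo_tool(
  increments=[
    {"slide": [-414,-156,90],"dr": [0,0,0.029],"jaw": 0.4},
    {"slide": [-414,-156,90],"dr": [0,0,0.029],"jaw": 0.4},
    {"slide": [-414,-156,90],"dr": [0,0,0.029],"jaw": 0.4},
    {"slide": [-414,-156,90],"dr": [0,0,0.029],"jaw": 0.4},
    {"slide": [-414,-156,90],"dr": [0,0,0.029],"jaw": 0.4},
    {"slide": [-414,-156,90],"dr": [0,0,0.029],"jaw": 0.4},
    {"slide": [-414,-156,90],"dr": [0,0,0.029],"jaw": 0.4},
    {"slide": [-414,-156,90],"dr": [0,0,0.029],"jaw": 0.4},
    {"slide": [-414,-156,90],"dr": [0,0,0.029],"jaw": 0.4},
    {"slide": [-414,-156,90],"dr": [0,0,0.029],"jaw": 0.4},
    {"slide": [-414,-156,90],"dr": [0,0,0.029],"jaw": 0.4},
    {"slide": [-414,-156,90],"dr": [0,0,0.029],"jaw": 0.4},
    {"slide": [-414,-156,90],"dr": [0,0,0.029],"jaw": 0.4},
  ],
)

```text
t: 2.8
tool_pos: [0.4479, -0.3384, 0.3616]
orientation: [1.682, 2.652, 0.0]
force: [-0.9, 0.7, 0.1]
opening: 0.0559
gripper_force: 0.0
```

```bash
python3 - <<'E'
from h import *
s=read_state();print(s['t'],s['tool_pos'],s['q'],s['opening'])
plan([.4476,-.339,.290],[.905,.425])
im,d,P=snap('side'); cv2.imwrite('pics/s1.png',cv2.resize(im[80:240,260:460,::-1],None,fx=4,fy=4,interpolation=cv2.INTER_CUBIC)[:600,:800])
E
```

```text
2.8 [ 0.44791343 -0.3383599   0.36164618] [-7.38387220e-01  4.94594712e-02  1.65304942e+00  2.79321452e-04
  1.43782599e+00 -1.17877660e+00] 0.055891103402686194
slide [-0.4 -0.6 71.6] dr [0.0007 0.0011 0.0013]
```

View pics/s1.png

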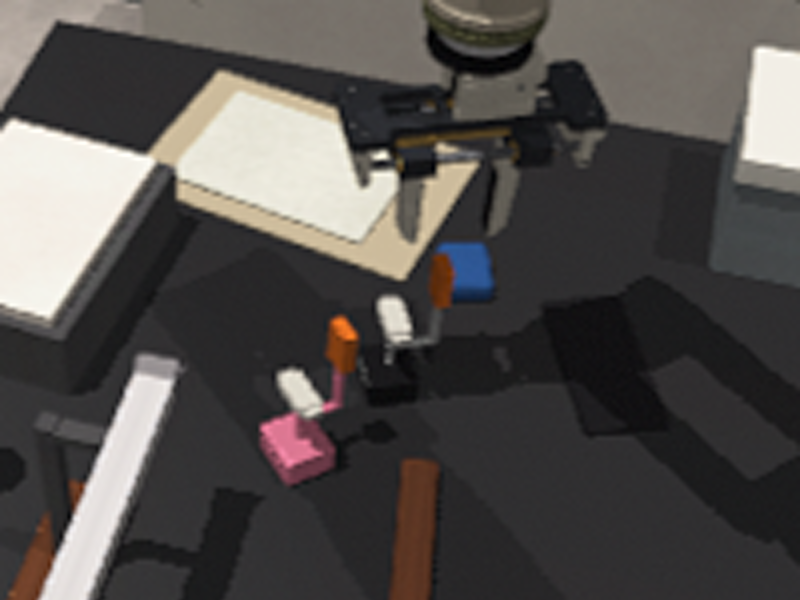

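The gripper (crop fingertips at about (410,235) and (495,230)) straddles the orange tab at (441,280), which is clear of the pink hanger. I'll descend and grip.

Call:
servo_tool(
  increments=[
    {"slide": [0,0,20],"dr": [0,0,0],"jaw": 0.4},
    {"slide": [0,-0.5,40],"dr": [0,0,0],"jaw": 0.4},
    {"slide": [0,-0.5,60],"dr": [0,0,0],"jaw": 0.4},
    {"slide": [0,-0.5,70],"dr": [0,0,0],"jaw": 0.4},
    {"slide": [0,-0.5,70],"dr": [0,0,0],"jaw": 0.4},
    {"slide": [0,-0.5,70],"dr": [0,0,0],"jaw": 1},
    {"slide": [0,-0.5,70],"dr": [0,0,0],"jaw": 1},
    {"slide": [0,-0.5,70],"dr": [0,0,0],"jaw": 1},
    {"slide": [0,-0.5,70],"dr": [0,0,0],"jaw": 1},
    {"slide": [0,-0.5,70],"dr": [0,0,0],"jaw": 1},
    {"slide": [0,-0.5,70],"dr": [0,0,0],"jaw": 1},
    {"slide": [0,-0.5,70],"dr": [0,0,0],"jaw": 1},
  ],
  force=25,
)

```text
t: 4.05
tool_pos: [0.4469, -0.3402, 0.2909]
orientation: [1.686, 2.651, 0.001]
force: [0.8, 0.3, 1.2]
opening: 0.012
gripper_force: 24.9
```

Call:
servo_tool(
  increments=[
    {"slide": [0,0,-10],"dr": [0,0,0],"jaw": 1},
    {"slide": [0,0,-30],"dr": [0,0,0],"jaw": 1},
    {"slide": [0,0,-55],"dr": [0,0,0],"jaw": 1},
    {"slide": [0,0,-80],"dr": [0,0,0],"jaw": 1},
    {"slide": [0,0,-100],"dr": [0,0,0],"jaw": 1},
    {"slide": [0,0,-110],"dr": [0,0,0],"jaw": 1},
    {"slide": [0,0,-110],"dr": [0,0,0],"jaw": 1},
    {"slide": [0,0,-110],"dr": [0,0,0],"jaw": 1},
  ],
)

```text
t: 4.85
tool_pos: [0.4466, -0.3401, 0.3999]
orientation: [-1.685, -2.65, -0.0]
force: [-0.0, -0.6, -2.6]
opening: 0.0121
gripper_force: 25.0
```

```bash
python3 - <<'E'
from h import *
s=read_state();print(s['t'],s['tool_pos'],s['force'],s['opening'])
# target: head (.623,-.195), yaw .021 -> tab 36 mm to -x
hx=np.array([np.cos(.021),np.sin(.021)]); tab=np.array([.623,-.195])-.036*hx
plan([*tab,.400],hx)
E
```

```text
4.85 [ 0.44664237 -0.34014162  0.39986672] [-0.04278308 -0.59111444 -2.59727266] 0.012118920146800634
slide [ 71.2 188.4  -0.2] dr [-0.0006 -0.0008  0.417 ]
```

Call:
servo_tool(
  increments=[
    {"slide": [5,15,0],"dr": [0,0,0.04],"jaw": 1},
    {"slide": [14,38,0],"dr": [0,0,0.09],"jaw": 1},
    {"slide": [24,63,0],"dr": [0,0,0.15],"jaw": 1},
    {"slide": [34,90,0],"dr": [0,0,0.2],"jaw": 1},
    {"slide": [44,117,0],"dr": [0,0,0.26],"jaw": 1},
    {"slide": [54,143,0],"dr": [0,0,0.32],"jaw": 1},
    {"slide": [63,167,0],"dr": [0,0,0.37],"jaw": 1},
    {"slide": [69,182,0],"dr": [0,0,0.4],"jaw": 1},
    {"slide": [71,188,0],"dr": [0,0,0.417],"jaw": 1},
    {"slide": [71,188,0],"dr": [0,0,0.417],"jaw": 1},
    {"slide": [71,188,0],"dr": [0,0,0.417],"jaw": 1},
    {"slide": [71,188,0],"dr": [0,0,0.417],"jaw": 1},
  ],
)

```text
t: 6.05
tool_pos: [0.5864, -0.197, 0.4004]
orientation: [-2.198, -2.244, 0.001]
force: [0.3, 0.6, -2.4]
opening: 0.0117
gripper_force: 25.0
```

```bash
cat > look.py <<'E'
from h import *
import sys
np.set_printoptions(precision=4,suppress=True)
s=read_state();print(s['t'],s['tool_pos'],Rn.from_rotvec(s['orientation']).as_matrix()[:,1],s['force'])
tcp=s['tool_pos']
for n in('top','side'):
    im,d,P=snap(n); W=cloud(d,P)-tcp
    cv2.imwrite(f'pics/{sys.argv[1]}_{n}.png',cv2.resize(im[60:300,200:480,::-1],None,fx=2.5,fy=2.5))
    hsv=cv2.cvtColor(im,cv2.COLOR_RGB2HSV);S=hsv[...,1];V=hsv[...,2];H=hsv[...,0]
    near=(d>0)&(abs(W[...,0]-.036)<.06)&(abs(W[...,1])<.05)
    m=near&(S<70)&(V>100)&(W[...,2]<-.19)&(W[...,2]>-.25)
    o=near&(H>4)&(H<17)&(S>150)&(V>60)&(W[...,2]<-.12)
    b=near&(V<60)&(W[...,2]<-.25)&(W[...,2]>-.31)
    for k,q in(('head',m),('tab',o),('blk',b)):
        p=W[q]
        if len(p)>5: print(n,k,len(p),'rel med',np.median(p,0),'min',p.min(0),'max',p.max(0))
        if len(p)>20 and k=='head': print(cv2.minAreaRect((p[:,:2]*1000).astype(np.float32)))
E
python3 look.py a
```

```text
6.05 [ 0.5864 -0.197   0.4004] [ 0.9998  0.0205 -0.0007] [ 0.3173  0.5837 -2.4174]
side head 81 rel med [ 0.0365  0.0063 -0.206 ] min [ 0.0127 -0.0246 -0.2367] max [ 0.0464  0.0269 -0.202 ]
((37.21103286743164, 1.4187278747558594), (34.24729919433594, 46.007171630859375), 35.98678970336914)
side tab 56 rel med [ 0.0015  0.0113 -0.1592] min [-0.0048 -0.009  -0.1855] max [ 0.0069  0.0145 -0.1484]
side blk 163 rel med [ 0.0258  0.0066 -0.2633] min [ 0.0126 -0.0239 -0.2888] max [ 0.0595  0.0279 -0.2564]
```

View pics/a_side.png

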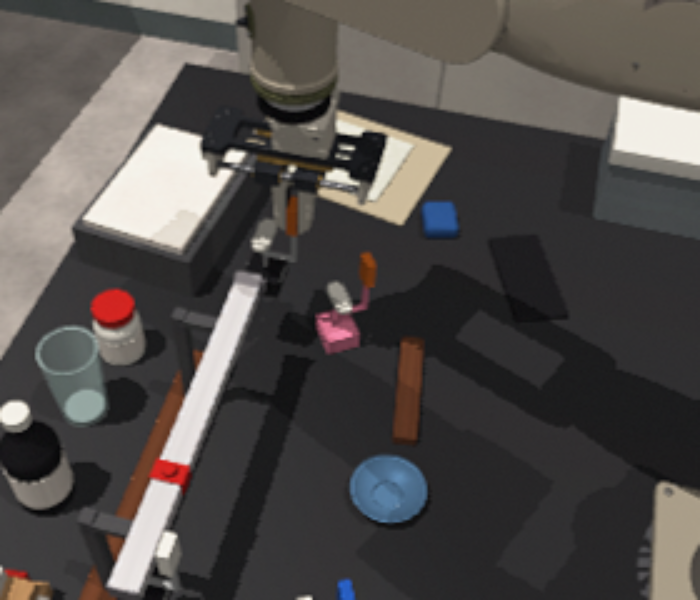

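The hanger hangs upright in the grip, lined up in front of the rail mouth (crop: head at (264,236), mouth at (247,280)). I'll lower it to channel height.

Call:
servo_tool(
  increments=[
    {"slide": [0,0.5,8],"dr": [0,0,0],"jaw": 1},
    {"slide": [0,0.5,16],"dr": [0,0,0],"jaw": 1},
    {"slide": [0,0.5,20],"dr": [0,0,0],"jaw": 1},
    {"slide": [8,0.5,20],"dr": [0,0,0],"jaw": 1},
    {"slide": [18,0.5,20],"dr": [0,0,0],"jaw": 1},
    {"slide": [26,0.5,20],"dr": [0,0,0],"jaw": 1},
    {"slide": [28,0.5,20],"dr": [0,0,0],"jaw": 1},
    {"slide": [28,0.5,20],"dr": [0,0,0],"jaw": 1},
    {"slide": [28,0.5,20],"dr": [0,0,0],"jaw": 1},
  ],
)

```text
t: 7.05
tool_pos: [0.5869, -0.1681, 0.381]
orientation: [2.197, 2.245, 0.0]
force: [0.7, -0.2, -2.6]
opening: 0.0115
gripper_force: 25.0
```

```bash
python3 look.py b; python3 - <<'E'
import cv2
a=cv2.imread('pics/b_side.png'); cv2.imwrite('pics/b2.png',cv2.resize(a[150:350,150:400],None,fx=3,fy=3))
E
```

```text
7.05 [ 0.5869 -0.1681  0.381 ] [0.9998 0.0214 0.0004] [ 0.6855 -0.1674 -2.6331]
top head 9 rel med [ 0.0217  0.0452 -0.2035] min [ 0.0203  0.0428 -0.213 ] max [ 0.0245  0.05   -0.1982]
side head 139 rel med [ 0.0365  0.0301 -0.2033] min [ 0.0117 -0.0258 -0.2418] max [ 0.0532  0.0499 -0.1948]
((32.072608947753906, 13.399410247802734), (75.81905364990234, 36.35591125488281), 81.47016906738281)
side tab 58 rel med [ 0.0016  0.0108 -0.1573] min [-0.0051 -0.0129 -0.1881] max [ 0.0067  0.0148 -0.1459]
side blk 117 rel med [ 0.0209  0.0153 -0.2652] min [ 0.0129 -0.0204 -0.2909] max [ 0.0379  0.0292 -0.2591]
```

View pics/b2.png

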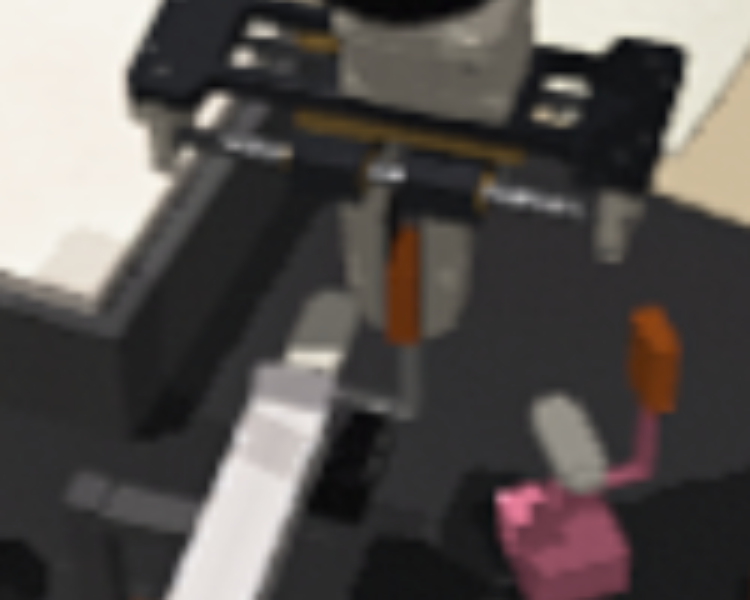

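The head (320,320) lines up with the flared mouth (290,380), so I'll ease it in.

Call:
servo_tool(
  increments=[
    {"slide": [3,0,0],"dr": [0,0,0],"jaw": 1},
    {"slide": [6,0,0],"dr": [0,0,0],"jaw": 1},
    {"slide": [9,0,0],"dr": [0,0,0],"jaw": 1},
    {"slide": [12,0,0],"dr": [0,0,0],"jaw": 1},
    {"slide": [14,0,0],"dr": [0,0,0],"jaw": 1},
    {"slide": [16,0,0],"dr": [0,0,0],"jaw": 1},
    {"slide": [18,0,0],"dr": [0,0,0],"jaw": 1},
    {"slide": [18,0,0],"dr": [0,0,0],"jaw": 1},
  ],
  force=20,
)

```text
t: 7.95
tool_pos: [0.5865, -0.1499, 0.3807]
orientation: [-2.198, -2.245, -0.0]
force: [0.5, -0.6, -2.1]
opening: 0.0115
gripper_force: 20.0
```

Call:
servo_tool(
  increments=[
    {"slide": [1.5,0,0],"dr": [0,0,0],"jaw": 1},
    {"slide": [3,0,0],"dr": [0,0,0],"jaw": 1},
    {"slide": [4.5,0,0],"dr": [0,0,0],"jaw": 1},
    {"slide": [6,0,0],"dr": [0,0,0],"jaw": 1},
    {"slide": [7,0,0],"dr": [0,0,0],"jaw": 1},
    {"slide": [8,0,0],"dr": [0,0,0],"jaw": 1},
    {"slide": [8,0,0],"dr": [0,0,0],"jaw": 1},
  ],
)

```text
t: 8.65
tool_pos: [0.5863, -0.1421, 0.3808]
orientation: [-2.198, -2.245, -0.0]
force: [-0.1, 0.2, -1.4]
opening: 0.012
gripper_force: 20.0
```

Call:
servo_tool(
  increments=[
    {"slide": [1,0,0],"dr": [0,0,0],"jaw": 1},
    {"slide": [2,0,0],"dr": [0,0,0],"jaw": 1},
    {"slide": [3,0,0],"dr": [0,0,0],"jaw": 1},
    {"slide": [4,0,0],"dr": [0,0,0],"jaw": 1},
    {"slide": [5,0,0],"dr": [0,0,0],"jaw": 1},
    {"slide": [6,0,0],"dr": [0,0,0],"jaw": 1},
    {"slide": [6,0,0],"dr": [0,0,0],"jaw": 1},
  ],
)

```text
t: 9.35
tool_pos: [0.5862, -0.1361, 0.3807]
orientation: [-2.198, -2.245, -0.0]
force: [-0.1, -0.1, -1.8]
opening: 0.0119
gripper_force: 20.0
```

Call:
servo_tool(
  increments=[
    {"slide": [0,0,0],"dr": [0,0,0],"jaw": 1},
  ],
)

```text
t: 9.45
tool_pos: [0.5862, -0.1362, 0.3808]
orientation: [2.198, 2.245, -0.0]
force: [0.8, -0.8, -0.5]
opening: 0.0117
gripper_force: 20.0
```

Call:
servo_tool(
  increments=[
    {"slide": [2,0,0],"dr": [0,0,0],"jaw": 1},
    {"slide": [4,0,0],"dr": [0,0,0],"jaw": 1},
    {"slide": [6,0,0],"dr": [0,0,0],"jaw": 1},
    {"slide": [8,0,0],"dr": [0,0,0],"jaw": 1},
    {"slide": [10,0,0],"dr": [0,0,0],"jaw": 1},
    {"slide": [12,0,0],"dr": [0,0,0],"jaw": 1},
    {"slide": [12,0,0],"dr": [0,0,0],"jaw": 1},
  ],
)

```text
t: 10.15
tool_pos: [0.586, -0.1239, 0.3808]
orientation: [-2.198, -2.245, -0.0]
force: [-0.9, 0.3, -1.0]
opening: 0.0119
gripper_force: 20.0
```

Call:
servo_tool(
  increments=[
    {"slide": [2,0,0],"dr": [0,0,0],"jaw": 1},
    {"slide": [4,0,0],"dr": [0,0,0],"jaw": 1},
    {"slide": [6,0,0],"dr": [0,0,0],"jaw": 1},
    {"slide": [8,0,0],"dr": [0,0,0],"jaw": 1},
    {"slide": [10,0,0],"dr": [0,0,0],"jaw": 1},
    {"slide": [12,0,0],"dr": [0,0,0],"jaw": 1},
    {"slide": [12,0,0],"dr": [0,0,0],"jaw": 1},
  ],
)

```text
t: 10.85
tool_pos: [0.5857, -0.1119, 0.3807]
orientation: [-2.198, -2.245, -0.0]
force: [0.1, -0.0, -1.5]
opening: 0.0117
gripper_force: 20.0
```

```bash
python3 look.py c; python3 - <<'E'
import cv2
a=cv2.imread('pics/c_side.png'); cv2.imwrite('pics/c2.png',cv2.resize(a[150:350,130:380],None,fx=3,fy=3))
E
```

```text
10.85 [ 0.5857 -0.1119  0.3807] [ 0.9998  0.0213 -0.    ] [ 0.1097 -0.0372 -1.4931]
side head 152 rel med [ 0.0357  0.0265 -0.2014] min [ 0.0072 -0.0114 -0.2379] max [ 0.0542  0.05   -0.1978]
((30.322664260864258, 21.094919204711914), (62.0411491394043, 41.69691848754883), 83.32251739501953)
side tab 57 rel med [ 0.0026  0.011  -0.1589] min [-0.0032 -0.0069 -0.3052] max [ 0.0896  0.0386 -0.1409]
side blk 136 rel med [ 0.0226  0.0151 -0.2648] min [ 0.013  -0.0229 -0.2969] max [ 0.0889  0.0497 -0.2521]
```

View pics/c2.png

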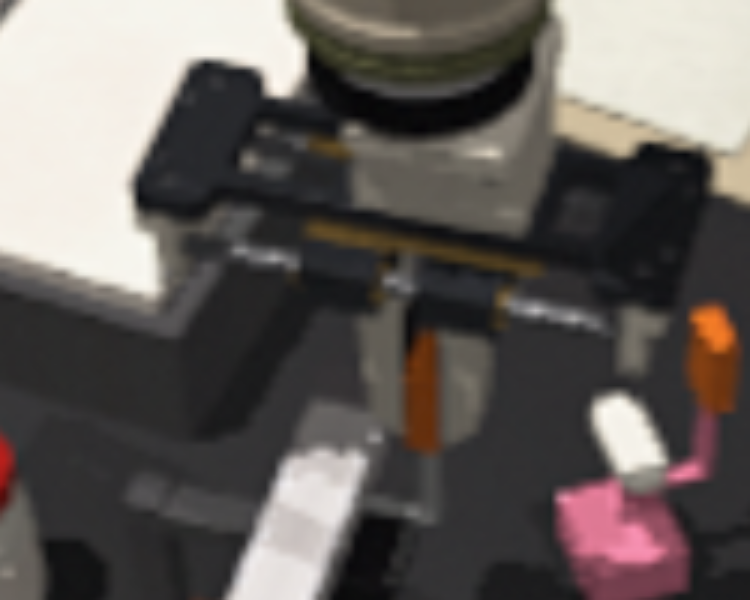

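The head is inside the mouth (about (335,430) in the crop) with no significant force. I'll slide on.

Call:
servo_tool(
  increments=[
    {"slide": [3,0,0],"dr": [0,0,0],"jaw": 1},
    {"slide": [6,0,0],"dr": [0,0,0],"jaw": 1},
    {"slide": [9,0,0],"dr": [0,0,0],"jaw": 1},
    {"slide": [12,0,0],"dr": [0,0,0],"jaw": 1},
    {"slide": [15,0,0],"dr": [0,0,0],"jaw": 1},
    {"slide": [18,0,0],"dr": [0,0,0],"jaw": 1},
    {"slide": [21,0,0],"dr": [0,0,0],"jaw": 1},
    {"slide": [24,0,0],"dr": [0,0,0],"jaw": 1},
    {"slide": [27,0,0],"dr": [0,0,0],"jaw": 1},
    {"slide": [30,0,0],"dr": [0,0,0],"jaw": 1},
    {"slide": [30,0,0],"dr": [0,0,0],"jaw": 1},
    {"slide": [30,0,0],"dr": [0,0,0],"jaw": 1},
  ],
)

```text
t: 12.15
tool_pos: [0.5851, -0.0822, 0.3807]
orientation: [2.198, 2.245, -0.0]
force: [0.3, 0.8, -2.5]
opening: 0.0119
gripper_force: 20.0
```

Call:
servo_tool(
  increments=[
    {"slide": [3,0,0],"dr": [0,0,0],"jaw": 1},
    {"slide": [6,0,0],"dr": [0,0,0],"jaw": 1},
    {"slide": [9,0,0],"dr": [0,0,0],"jaw": 1},
    {"slide": [12,0,0],"dr": [0,0,0],"jaw": 1},
    {"slide": [15,0,0],"dr": [0,0,0],"jaw": 1},
    {"slide": [18,0,0],"dr": [0,0,0],"jaw": 1},
    {"slide": [21,0,0],"dr": [0,0,0],"jaw": 1},
    {"slide": [24,0,0],"dr": [0,0,0],"jaw": 1},
    {"slide": [27,0,0],"dr": [0,0,0],"jaw": 1},
    {"slide": [30,0,0],"dr": [0,0,0],"jaw": 1},
    {"slide": [30,0,0],"dr": [0,0,0],"jaw": 1},
    {"slide": [30,0,0],"dr": [0,0,0],"jaw": 1},
  ],
)

```text
t: 13.35
tool_pos: [0.5844, -0.0522, 0.3808]
orientation: [2.198, 2.245, -0.0]
force: [0.1, -0.3, -1.6]
opening: 0.0119
gripper_force: 20.0
```

```bash
python3 -c "
from h import *
s=read_state();print(s['force'],s['wrist_torque'],s['tool_pos'])"
```

```text
[ 0.13320487 -0.30717294 -1.63379068] [-0.00406963  0.09803127  0.02124152] [ 0.58444617 -0.05219535  0.38076711]
```

Call:
servo_tool(
  increments=[
    {"slide": [4,0,0],"dr": [0,0,0],"jaw": 1},
    {"slide": [8,0,0],"dr": [0,0,0],"jaw": 1},
    {"slide": [12,0,0],"dr": [0,0,0],"jaw": 1},
    {"slide": [16,0,0],"dr": [0,0,0],"jaw": 1},
    {"slide": [20,0,0],"dr": [0,0,0],"jaw": 1},
    {"slide": [24,0,0],"dr": [0,0,0],"jaw": 1},
    {"slide": [28,0,0],"dr": [0,0,0],"jaw": 1},
    {"slide": [32,0,0],"dr": [0,0,0],"jaw": 1},
    {"slide": [36,0,0],"dr": [0,0,0],"jaw": 1},
    {"slide": [40,0,0],"dr": [0,0,0],"jaw": 1},
    {"slide": [40,0,0],"dr": [0,0,0],"jaw": 1},
    {"slide": [40,0,0],"dr": [0,0,0],"jaw": 1},
  ],
)

```text
t: 14.55
tool_pos: [0.5836, -0.0122, 0.3807]
orientation: [2.198, 2.245, -0.0]
force: [0.7, 0.2, -1.9]
opening: 0.0118
gripper_force: 20.0
```

Call:
servo_tool(
  increments=[
    {"slide": [4,0,0],"dr": [0,0,0],"jaw": 1},
    {"slide": [8,0,0],"dr": [0,0,0],"jaw": 1},
    {"slide": [12,0,0],"dr": [0,0,0],"jaw": 1},
    {"slide": [16,0,0],"dr": [0,0,0],"jaw": 1},
    {"slide": [20,0,0],"dr": [0,0,0],"jaw": 1},
    {"slide": [24,0,0],"dr": [0,0,0],"jaw": 1},
    {"slide": [28,0,0],"dr": [0,0,0],"jaw": 1},
    {"slide": [32,0,0],"dr": [0,0,0],"jaw": 1},
    {"slide": [36,0,0],"dr": [0,0,0],"jaw": 1},
    {"slide": [40,0,0],"dr": [0,0,0],"jaw": 1},
    {"slide": [40,0,0],"dr": [0,0,0],"jaw": 1},
    {"slide": [40,0,0],"dr": [0,0,0],"jaw": 1},
  ],
)

```text
t: 15.75
tool_pos: [0.5828, 0.0278, 0.3807]
orientation: [2.198, 2.245, -0.0]
force: [-0.2, 0.1, -2.0]
opening: 0.0121
gripper_force: 20.0
```

Call:
servo_tool(
  increments=[
    {"slide": [3,0,0],"dr": [0,0,0],"jaw": 1},
    {"slide": [6,0,0],"dr": [0,0,0],"jaw": 1},
    {"slide": [9,0,0],"dr": [0,0,0],"jaw": 1},
    {"slide": [12,0,0],"dr": [0,0,0],"jaw": 1},
    {"slide": [15,0,0],"dr": [0,0,0],"jaw": 1},
    {"slide": [18,0,0],"dr": [0,0,0],"jaw": 1},
    {"slide": [21,0,0],"dr": [0,0,0],"jaw": 1},
    {"slide": [24,0,0],"dr": [0,0,0],"jaw": 1},
    {"slide": [27,0,0],"dr": [0,0,0],"jaw": 1},
    {"slide": [30,0,0],"dr": [0,0,0],"jaw": 1},
    {"slide": [30,0,0],"dr": [0,0,0],"jaw": 1},
  ],
)

```text
t: 16.85
tool_pos: [0.5821, 0.0582, 0.3807]
orientation: [-2.197, -2.245, -0.0]
force: [-0.0, 0.1, -2.5]
opening: 0.0119
gripper_force: 20.0
```

```bash
python3 - <<'E'
from h import *
s=read_state();print(s['force'],s['wrist_torque'],s['tool_pos'])
im,d,P=snap('side'); cv2.imwrite('pics/d.png',cv2.resize(im[130:290,180:380,::-1],None,fx=3.7,fy=3.7,interpolation=cv2.INTER_CUBIC))
W=cloud(d,P);hsv=cv2.cvtColor(im,cv2.COLOR_RGB2HSV);H,S,V=[hsv[...,i].astype(int) for i in range(3)]
m=((H<4)|(H>176))&(S>170)&(V>110)&(W[...,2]>.13)&(W[...,2]<.25)&(W[...,0]<.66)
print(np.median(W[m],0),W[m].min(0),W[m].max(0),m.sum())
E
```

```text
[-0.02922799  0.11348129 -2.49737344] [-0.07656016  0.10382685  0.03319613] [0.58210782 0.05816929 0.38074942]
[0.61620357 0.13289907 0.1831067 ] [0.5996918 0.1201148 0.1791038] [0.63450059 0.14202845 0.19047188] 103
```

View pics/d.png

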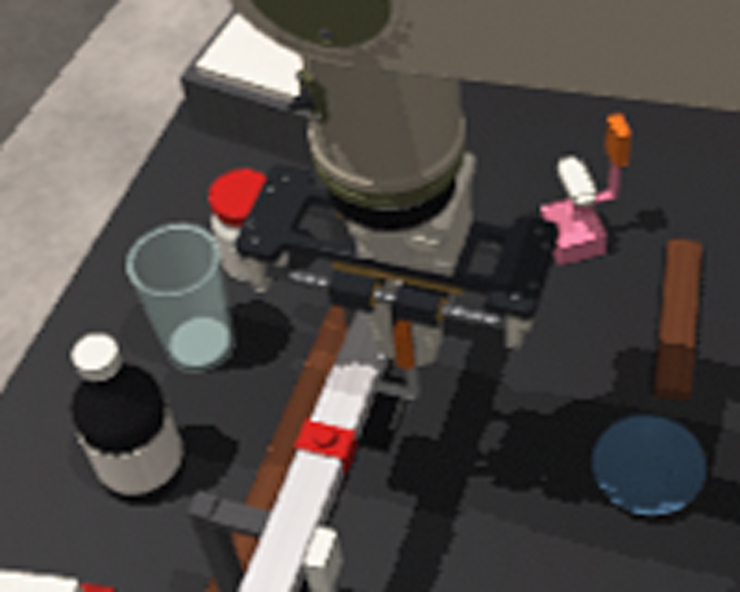

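The hanger is in the rail at the tab (403,345), approaching the red stop (325,440), which hasn't moved. From here I'll go in small steps, checking force each time.

Call:
servo_tool(
  increments=[
    {"slide": [2,0,0],"dr": [0,0,0],"jaw": 1},
    {"slide": [4,0,0],"dr": [0,0,0],"jaw": 1},
    {"slide": [6,0,0],"dr": [0,0,0],"jaw": 1},
    {"slide": [8,0,0],"dr": [0,0,0],"jaw": 1},
    {"slide": [10,0,0],"dr": [0,0,0],"jaw": 1},
    {"slide": [12,0,0],"dr": [0,0,0],"jaw": 1},
    {"slide": [14,0,0],"dr": [0,0,0],"jaw": 1},
    {"slide": [14,0,0],"dr": [0,0,0],"jaw": 1},
  ],
)

```text
t: 17.7
tool_pos: [0.5818, 0.072, 0.3807]
orientation: [-2.198, -2.245, -0.0]
force: [-0.5, 0.9, -1.6]
opening: 0.012
gripper_force: 20.0
```

Call:
servo_tool(
  increments=[
    {"slide": [0.7,0,0],"dr": [0,0,0],"jaw": 1},
    {"slide": [1.4,0,0],"dr": [0,0,0],"jaw": 1},
    {"slide": [2,0,0],"dr": [0,0,0],"jaw": 1},
    {"slide": [2,0,0],"dr": [0,0,0],"jaw": 1},
  ],
)

```text
t: 18.1
tool_pos: [0.5818, 0.0737, 0.3808]
orientation: [2.198, 2.245, 0.0]
force: [-0.0, 0.1, -2.0]
opening: 0.0119
gripper_force: 20.0
```

Call:
servo_tool(
  increments=[
    {"slide": [0.7,0,0],"dr": [0,0,0],"jaw": 1},
    {"slide": [1.4,0,0],"dr": [0,0,0],"jaw": 1},
    {"slide": [2,0,0],"dr": [0,0,0],"jaw": 1},
    {"slide": [2,0,0],"dr": [0,0,0],"jaw": 1},
  ],
)

```text
t: 18.5
tool_pos: [0.5817, 0.0758, 0.3807]
orientation: [-2.198, -2.245, 0.0]
force: [0.3, -0.0, -1.5]
opening: 0.0122
gripper_force: 20.0
```

Next, 1 mm steps, each checked before the next.

Call:
servo_tool(
  increments=[
    {"slide": [0.5,0,0],"dr": [0,0,0],"jaw": 1},
    {"slide": [1,0,0],"dr": [0,0,0],"jaw": 1},
    {"slide": [1.5,0,0],"dr": [0,0,0],"jaw": 1},
    {"slide": [1.5,0,0],"dr": [0,0,0],"jaw": 1},
  ],
)

```text
t: 18.9
tool_pos: [0.5817, 0.0773, 0.3807]
orientation: [-2.198, -2.245, -0.0]
force: [0.2, -0.8, -2.4]
opening: 0.012
gripper_force: 20.0
```

Call:
servo_tool(
  increments=[
    {"slide": [0.5,0,0],"dr": [0,0,0],"jaw": 1},
    {"slide": [1,0,0],"dr": [0,0,0],"jaw": 1},
    {"slide": [1,0,0],"dr": [0,0,0],"jaw": 1},
  ],
)

```text
t: 19.2
tool_pos: [0.5817, 0.0783, 0.3807]
orientation: [-2.198, -2.245, -0.0]
force: [-0.3, 0.6, -2.0]
opening: 0.0125
gripper_force: 20.0
```

Call:
servo_tool(
  increments=[
    {"slide": [0.5,0,0],"dr": [0,0,0],"jaw": 1},
    {"slide": [1,0,0],"dr": [0,0,0],"jaw": 1},
    {"slide": [1.2,0,0],"dr": [0,0,0],"jaw": 1},
    {"slide": [1.2,0,0],"dr": [0,0,0],"jaw": 1},
  ],
)

```text
t: 19.6
tool_pos: [0.5817, 0.0795, 0.3808]
orientation: [2.198, 2.245, 0.0]
force: [0.7, 0.2, -1.9]
opening: 0.0117
gripper_force: 20.0
```

Call:
servo_tool(
  increments=[
    {"slide": [0.5,0,0],"dr": [0,0,0],"jaw": 1},
    {"slide": [1,0,0],"dr": [0,0,0],"jaw": 1},
    {"slide": [1.2,0,0],"dr": [0,0,0],"jaw": 1},
    {"slide": [1.2,0,0],"dr": [0,0,0],"jaw": 1},
  ],
)

```text
t: 20.0
tool_pos: [0.5816, 0.0807, 0.3807]
orientation: [-2.198, -2.245, 0.0]
force: [0.5, -0.1, -2.1]
opening: 0.012
gripper_force: 20.0
```

Call:
servo_tool(
  increments=[
    {"slide": [0.5,0,0],"dr": [0,0,0],"jaw": 1},
    {"slide": [1,0,0],"dr": [0,0,0],"jaw": 1},
    {"slide": [1.2,0,0],"dr": [0,0,0],"jaw": 1},
    {"slide": [1.2,0,0],"dr": [0,0,0],"jaw": 1},
  ],
)

```text
t: 20.4
tool_pos: [0.5816, 0.0819, 0.3807]
orientation: [2.198, 2.245, 0.0]
force: [-0.2, 0.1, -1.4]
opening: 0.0116
gripper_force: 20.0
```

Call:
servo_tool(
  increments=[
    {"slide": [0.5,0,0],"dr": [0,0,0],"jaw": 1},
    {"slide": [1,0,0],"dr": [0,0,0],"jaw": 1},
    {"slide": [1.2,0,0],"dr": [0,0,0],"jaw": 1},
    {"slide": [1.2,0,0],"dr": [0,0,0],"jaw": 1},
  ],
)

```text
t: 20.8
tool_pos: [0.5816, 0.0831, 0.3807]
orientation: [-2.198, -2.245, 0.0]
force: [0.6, 0.4, -0.7]
opening: 0.012
gripper_force: 20.0
```

Call:
servo_tool(
  increments=[
    {"slide": [0.5,0,0],"dr": [0,0,0],"jaw": 1},
    {"slide": [1,0,0],"dr": [0,0,0],"jaw": 1},
    {"slide": [1.2,0,0],"dr": [0,0,0],"jaw": 1},
    {"slide": [1.2,0,0],"dr": [0,0,0],"jaw": 1},
  ],
)

```text
t: 21.2
tool_pos: [0.5816, 0.0843, 0.3807]
orientation: [-2.198, -2.245, 0.0]
force: [0.6, 0.8, -2.7]
opening: 0.0117
gripper_force: 20.0
```

Call:
servo_tool(
  increments=[
    {"slide": [0.5,0,0],"dr": [0,0,0],"jaw": 1},
    {"slide": [1,0,0],"dr": [0,0,0],"jaw": 1},
    {"slide": [1.2,0,0],"dr": [0,0,0],"jaw": 1},
    {"slide": [1.2,0,0],"dr": [0,0,0],"jaw": 1},
  ],
)

```text
t: 21.6
tool_pos: [0.5815, 0.0855, 0.3807]
orientation: [-2.198, -2.245, 0.0]
force: [-0.8, 0.6, -1.9]
opening: 0.0116
gripper_force: 20.0
```

Call:
servo_tool(
  increments=[
    {"slide": [0.5,0,0],"dr": [0,0,0],"jaw": 1},
    {"slide": [1,0,0],"dr": [0,0,0],"jaw": 1},
    {"slide": [1.2,0,0],"dr": [0,0,0],"jaw": 1},
    {"slide": [1.2,0,0],"dr": [0,0,0],"jaw": 1},
  ],
)

```text
t: 22.0
tool_pos: [0.5815, 0.0863, 0.3808]
orientation: [2.198, 2.244, -0.001]
force: [-0.9, -3.2, -1.4]
opening: 0.0119
gripper_force: 20.0
```

Contact: Fy is -3.2 N. I'll press a little more.

Call:
servo_tool(
  increments=[
    {"slide": [0.3,0,0],"dr": [0,0,0],"jaw": 1},
    {"slide": [0.3,0,0],"dr": [0,0,0],"jaw": 1},
  ],
)

```text
t: 22.2
tool_pos: [0.5815, 0.0866, 0.3808]
orientation: [2.198, 2.244, -0.001]
force: [-0.8, -4.6, -1.0]
opening: 0.0119
gripper_force: 20.0
```

Call:
servo_tool(
  increments=[
    {"slide": [0.4,0,0],"dr": [0,0,0],"jaw": 1},
    {"slide": [0.4,0,0],"dr": [0,0,0],"jaw": 1},
    {"slide": [0.4,0,0],"dr": [0,0,0],"jaw": 1},
  ],
)

```text
t: 22.5
tool_pos: [0.5815, 0.0868, 0.3808]
orientation: [2.198, 2.244, -0.001]
force: [-1.2, -6.6, -1.1]
opening: 0.0117
gripper_force: 20.0
```

Call:
servo_tool(
  increments=[
    {"slide": [0.2,0,0],"dr": [0,0,0],"jaw": 1},
    {"slide": [0.2,0,0],"dr": [0,0,0],"jaw": 1},
    {"slide": [0.2,0,0],"dr": [0,0,0],"jaw": 1},
    {"slide": [0.2,0,0],"dr": [0,0,0],"jaw": 1},
    {"slide": [0.2,0,0],"dr": [0,0,0],"jaw": 1},
  ],
)

```text
t: 23.0
tool_pos: [0.5815, 0.0869, 0.3808]
orientation: [2.198, 2.243, -0.002]
force: [-1.9, -7.1, -0.3]
opening: 0.0121
gripper_force: 20.0
```

It bore at about 7 N for 0.5 s. Now I'll ease off, lower it onto the rail and let go.

Call:
servo_tool(
  increments=[
    {"slide": [-0.7,0,0],"dr": [0,0,0],"jaw": 1},
    {"slide": [-1.3,0,0],"dr": [0,0,0],"jaw": 1},
    {"slide": [-1.3,0,0.7],"dr": [0,0,0],"jaw": 1},
    {"slide": [-1.3,0,1.3],"dr": [0,0,0],"jaw": 1},
    {"slide": [-1.3,0,1.3],"dr": [0,0,0],"jaw": 1},
  ],
)

```text
t: 23.5
tool_pos: [0.5816, 0.0863, 0.3796]
orientation: [2.198, 2.244, 0.001]
force: [0.3, -3.8, 0.5]
opening: 0.0119
gripper_force: 20.0
```

Call:
servo_tool(
  increments=[
    {"slide": [-0.4,0,0],"dr": [0,0,0],"jaw": 1},
    {"slide": [-0.8,0,0],"dr": [0,0,0],"jaw": 1},
    {"slide": [-0.8,0,0],"dr": [0,0,0],"jaw": 1},
  ],
)

```text
t: 23.8
tool_pos: [0.5815, 0.0857, 0.3792]
orientation: [-2.197, -2.244, -0.0]
force: [0.3, -0.4, -2.7]
opening: 0.0121
gripper_force: 20.0
```

Call:
servo_tool(
  increments=[
    {"slide": [0,0,0],"dr": [0,0,0],"jaw": 0.84},
    {"slide": [0,0,0],"dr": [0,0,0],"jaw": 0.8},
    {"slide": [0,0,0],"dr": [0,0,0],"jaw": 0.7},
    {"slide": [0,0,0],"dr": [0,0,0],"jaw": 0.65},
    {"slide": [0,0,0],"dr": [0,0,0],"jaw": 0.65},
    {"slide": [0,0,0],"dr": [0,0,0],"jaw": 0.65},
    {"slide": [0,0,-5],"dr": [0,0,0],"jaw": 0.65},
    {"slide": [0,0,-15],"dr": [0,0,0],"jaw": 0.65},
    {"slide": [0,0,-30],"dr": [0,0,0],"jaw": 0.65},
    {"slide": [0,0,-50],"dr": [0,0,0],"jaw": 0.65},
    {"slide": [0,0,-70],"dr": [0,0,0],"jaw": 0.65},
    {"slide": [0,0,-90],"dr": [0,0,0],"jaw": 0.65},
    {"slide": [0,0,-90],"dr": [0,0,0],"jaw": 0.65},
    {"slide": [0,0,-90],"dr": [0,0,0],"jaw": 0.65},
  ],
)

```text
t: 25.2
tool_pos: [0.5817, 0.0855, 0.4704]
orientation: [2.197, 2.244, 0.002]
force: [-0.4, 0.1, -0.5]
opening: 0.0323
gripper_force: 0.0
```

```bash
python3 - <<'E'
from h import *
s=read_state();print(s['t'],s['force'],s['tool_pos'],s['opening'])
im,d,P=snap('side'); cv2.imwrite('pics/e.png',cv2.resize(im[130:290,180:380,::-1],None,fx=3.7,fy=3.7,interpolation=cv2.INTER_CUBIC))
W=cloud(d,P);hsv=cv2.cvtColor(im,cv2.COLOR_RGB2HSV);H,S,V=[hsv[...,i].astype(int) for i in range(3)]
for n,m in(('stop',((H<4)|(H>176))&(S>170)&(V>110)&(W[...,2]>.13)&(W[...,2]<.25)&(W[...,0]<.66)),
  ('tab',(H>4)&(H<17)&(S>150)&(V>60)&(W[...,2]>.17)&(W[...,2]<.24)&(W[...,0]>.56)&(W[...,0]<.61)&(W[...,1]>0))):
    if m.sum(): print(n,np.median(W[m],0),W[m].min(0),W[m].max(0),m.sum())
E
```

```text
25.2 [-0.38758816  0.13471255 -0.54970464] [0.58166176 0.085451   0.47044196] 0.032324613414990266
stop [0.6158701  0.1329997  0.18292626] [0.60004382 0.12145768 0.17879252] [0.63360265 0.14218033 0.19146349] 104
tab [0.58018293 0.09392052 0.22181008] [0.57549592 0.05199712 0.17067436] [0.6044317  0.09952602 0.23040755] 100
```

View pics/e.png

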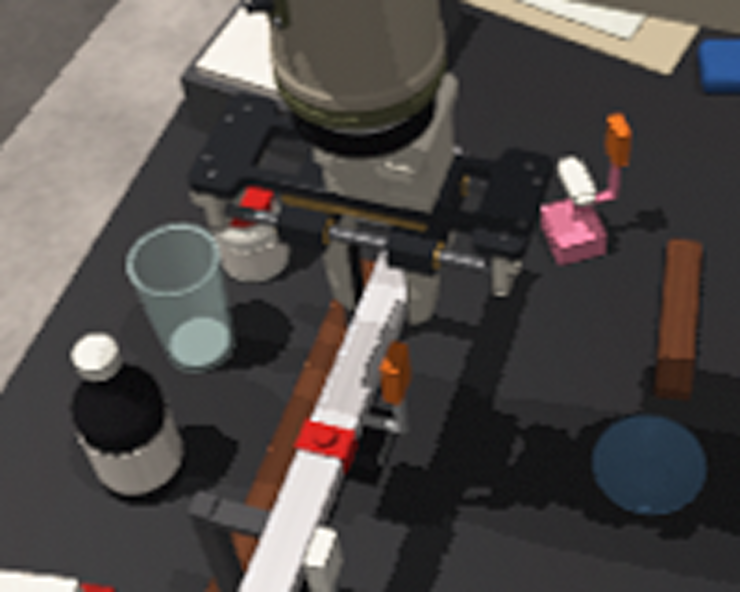

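The hanger hangs in the rail with its tab at (396,373), just before the red stop (325,440). The stop hasn't moved and the gripper is clear.

```bash
python3 -c "
from plant import *
print(close_job())"
```

```text
the job is handed in; nothing more can be done
None
```

The job is handed in at about 25 s: the orange-tab hanger hangs released in the rail against the stop's buffer, after bearing on it at about 7 N. The stop measured unmoved, the bystanders were not touched as far as I saw, and no verdict came back.

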